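Hang a glaze test tile at the colour reader and hold the read key half down

ROBOT

A 6-joint arm with a two-finger parallel gripper is mounted at the origin on the work surface. World frame = base frame: x ahead of the robot, y to its left, z up, the work surface at z = 0. Lengths are in m, angles in rad, forces in N, time in s.
With the tool pointing down it reaches from about 0.325 to 0.9 m from the base axis. Payload 6.1 kg.
Tool frame: the origin (TCP) lies midway between the tips of the shut fingers; the grasp point (between the pads) lies 19 mm behind it; x points along the fingers, y is the direction in which the jaws open and shut, and the axes are right-handed (so a half turn about x gives the same grasp; the last joint's range is limited). The gripper opens to 85 mm and grips with 20 to 120 N. Pads are 22 mm wide; open, the fingers measure 114 mm over their backs; the gripper's body (76 mm by 85 mm) begins 54 mm behind the grasp point. The pads swing forward as they close: fully open they stand 13 mm farther back than shut.
Start: joints at [1.043, 0.22, 1.526, -0, 1.395, -0.126], TCP at [0.244, 0.575, 0.231] pointing down, gripper open.
Joint ranges: [-2.98, 2.98], [-0.91, 2.08], [0.09, 2.57], [-1.24, 4.39], [0.2, 2.65], [-2.68, 2.68]. Speed limits (rad/s): [2.57, 2.57, 3.01, 3.14, 3.14, 3.14].

INTERFACE

Orientations are given as [roll, pitch, yaw] about the fixed x, y, z axes, in that order (R = Rz(yaw) Ry(pitch) Rx(roll)).
In Python, from plant import movep, move_l, set_joints, gripper_to, hold, inverse_kinematics, observe, get_image, get_calibration, Unreachable, job_done gives the robot as it stands. Calls block until the motion is done:
- movep(position, orientation): joint-space move of the TCP to a pose.
- move_l(position, feed=0.15, rotation=None, max_force=None): straight line of the TCP; rotation=None keeps the orientation; feed is the mean speed in m/s. With max_force (N) it stops when the force on the tool has changed by that much, and returns True; else False.
- set_joints(angles): joint-space move.
- gripper_to(opening, f_grip=None): finger opening in m; f_grip is the grip in N (None keeps the last); returns when the fingers have stopped.
- hold(seconds).
- inverse_kinematics(position, orientation): joint angles nearest the present ones, or None.
- observe(): the state.
- get_image(name): name is "side" or "top"; returns (picture, depth): 480x640x3 uint8, red, green, blue; 480x640 float32, m along the optical axis (not along the pixel's ray), 0 where there is no reading.
- get_calibration(name): a dict with "intrinsics" (3x3 intrinsics, pixels), "dist_coeffs" ([k1, k2, p1, p2, k3] as OpenCV has them; the pictures are not rectified), "world_from_camera" (4x4, takes a point from camera to world coordinates). Camera axes: x right, y down, z forward; pixel columns grow to the right and rows downward; lengths in m; the calibration is good to about 2 mm. A picture is of the moment at which its call begins. get_calibration takes no time and is no camera call.
A pose or a line that the arm cannot do raises Unreachable and nothing moves.
- job_done(): hands the job in, once; it reports no verdict.
The state is a dict: "time_s": time; "q": joint angles; "joint_velocities": joint speeds; "joint_torque": joint torques, N m; "eef_pos": TCP position; "tcp_rot": TCP orientation; "ft_force": force on the tool from outside, world axes, zero at the start; "torque": the same for the moment, N m; "opening": finger opening in m.
Only numpy, scipy, OpenCV 4.12 (cv2) and the standard library are available. Lean on these libraries where they do the work, as an engineer would, in place of code of your own. Each camera call takes 0.05 s, during which the arm holds its last target.

TASK

Take the glaze tile on its hook hanger out of the wooden rack, hook it over the blue loading section of the rail, slide it along the rail (without unhooking it) until it is centred on the yellow mark, and let it hang there freely. Then press the yellow read key half way down, so that the black collar's rim lies within the green band of its stem, and keep it held there: the program finishes while still holding the key half pressed. Leave the spare tile, the red, blue and brown cups and the glaze jar where they are.

Things in the scene. Friction and masses are not known exactly. Their poses are not given: they have to be found in the camera images.
- hanger: White tile with green glaze (70 along y, 8 thick along x, 70 tall) on an aluminium hook with an orange grip block on top; 172 tall in all, about 155 g. Origin: centre of the tile's underside, z up. Starts upright in the rack's robot-side slot. A shelf from the tile top (z 70 to 76) leads to the hook's leg on the -x side, so the tile hangs centred under the rail.
- hook (a point): On the hanger, 124 above its origin, axes as the hanger: centre of the flat underside of the hook's crown (6 thick, x -15 to +15), which rests on the rail. Hook 30 wide along y. Leg at x -15 to -11; tip at x +11 to +15, reaching 12 below this point. Mouth opens to +x (away from the robot), 36 high from the tip's end to the shelf (48 below this point).
- grip (a point): Point on the hanger to grip: in the orange block (12 thick along x, 34 wide along y, 42 tall: z 130 to 172 of the hanger), 154 above the hanger's origin. Axes as the hanger.
- rack: Fixed wooden rack 110 (x) x 100 (y) x 30 tall, origin under its centre. Two open slots along y, 11 wide, 18 deep (floor 12 above the table), at x -20 (hanger) and x +30 (spare tile).
- station: Fixed stand: aluminium base 90 (x) x 400 (y) x 10 and two posts at y -185 and +185 up to 200 above the table, carrying a round steel rail of 12 diameter along the station's y axis, its axis 190 above the table. Origin under the base's centre, beneath the rail's middle.
- load_mark (a point): Middle, on the rail's axis, of the blue 60 long loading section of the rail (a blue plate lies on the base below it). y along the rail, z up. It is on the left or the right half of the rail, the yellow mark on the other.
- read_mark (a point): The yellow mark: middle, on the rail's axis, of the yellow band (16 long) on the rail. y along the rail, z up, x level across it. Below it on the base stands the black colour reader, 60 x 50, its top 50 above the table, with yellow fins front and back up to 55.
- key (a joint): Downward travel of the yellow read key, m: 0 up, 0.020 fully down, half way is 0.010. Spring: about 2 N to start, 7 N half way, 12 N at the bottom; it springs back when let go. White stem below, green band where the collar's rim lies at 0.006 to 0.014, red above.
- key_top (a point): Centre of the top of the key's yellow round cap (42 diameter), which moves with the key; 87 above the table at rest. The cap stands on a grey console 100 x 100 x 45 with a black collar (its rim 55 above the table).
- cup_red: Red glazed cup, open, rim radius 30, height 52, origin under its centre; bystander
- cup_blue: Blue glazed cup, open, rim radius 32, height 55, origin under its centre; bystander
- cup_brown: Brown glazed cup, open, rim radius 34, height 60, origin under its centre; bystander
- glaze_jar: Closed jar, radius 35, height 85, origin under its centre; bystander
- spare_tile: Loose red and white tile 8 x 70 x 70 standing in the rack's far slot, origin at its underside's centre; bystander
There are look-alikes about, which are no part of the job. Several things have the shape of the hanger; the one meant has the colours described above. Leave any turquoise look-alike of the part that bears key alone.

How it is judged:
By the outcome, as a careful person would: the job done as asked, in the order asked, and still so for the second after the job is handed in, while the arm keeps its last pose, push and grip.
It also fails if it takes over 64 s, if anything falls off the work surface, if the arm or the gripper's body presses on something with over 40 N, if the wrist force passes 120 N, or if a joint passes its speed limit or range.

## Working session

There is one attempt and no reset: what is moved stays moved. The work goes in short steps, each a Python script; the robot and the scene stay as the last script left them, time stands still between calls to the robot, and variables do not carry over. Pictures are saved under pics/ and viewed, and the job is handed in when it is done.

```bash
ls; mkdir -p pics; python3 - <<'E'
from plant import *
import cv2, numpy as np
for n in ["side","top"]:
    p,d=get_image(n); cv2.imwrite(f"pics/{n}0.png",p[:,:,::-1]); np.save(f"pics/{n}0.npy",d)
    c=get_calibration(n); print(n,{k:np.round(v,4).tolist() for k,v in c.items()})
s=observe(); print(s)
E
```

```text
pics
side {'intrinsics': [[521.4234, 0.0, 322.155], [0.0, 521.4234, 247.1041], [0.0, 0.0, 1.0]], 'dist_coeffs': [-0.0638, 0.0, 0.0, 0.0, 0.0], 'world_from_camera': [[0.8788, -0.3543, 0.3196, 0.069], [-0.4771, -0.6473, 0.5945, -0.7616], [-0.0038, -0.6749, -0.7379, 1.0915], [0.0, 0.0, 0.0, 1.0]]}
top {'intrinsics': [[607.2168, 0.0, 319.4052], [0.0, 607.2168, 241.4743], [0.0, 0.0, 1.0]], 'dist_coeffs': [0.0483, 0.0, 0.0, 0.0, 0.0], 'world_from_camera': [[-0.0155, -0.9932, 0.1155, 0.3273], [-0.9998, 0.0166, 0.0082, 0.011], [-0.0101, -0.1154, -0.9933, 1.292], [0.0, 0.0, 0.0, 1.0]]}
{'time_s': 0.1, 'q': array([ 1.04293772e+00,  2.21173568e-01,  1.52749358e+00,  5.79596817e-06,
        1.39469550e+00, -1.26105717e-01]), 'joint_velocities': array([ 0.00029677, -0.00114799, -0.00345486,  0.00194195,  0.00118083,
        0.00225456]), 'joint_torque': array([ 5.24889565e-04, -4.98238778e+01, -3.90550017e+01, -2.68555905e-04,
        5.65922135e-03, -4.44789941e-05]), 'eef_pos': array([0.24412486, 0.57476121, 0.23029399]), 'tcp_rot': array([-1.70012493,  1.56902632, -2.10187884]), 'ft_force': array([-0.7055339 ,  0.71336895, -1.02059418]), 'torque': array([0.00559477, 0.05992582, 0.0105579 ]), 'opening': 0.08549491449901972}
```

View pics/side0.png

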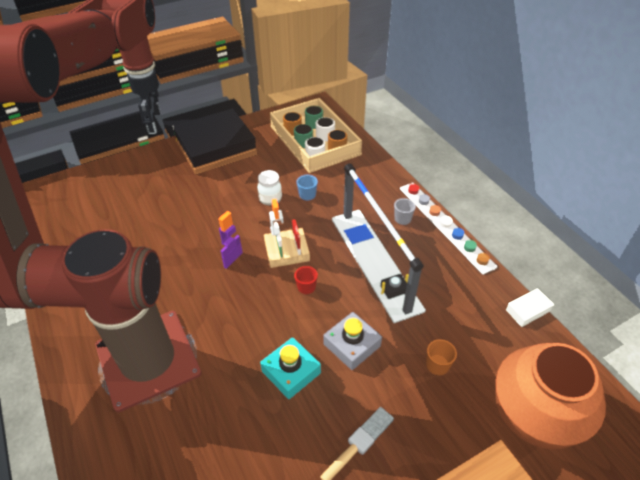

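View pics/top0.png

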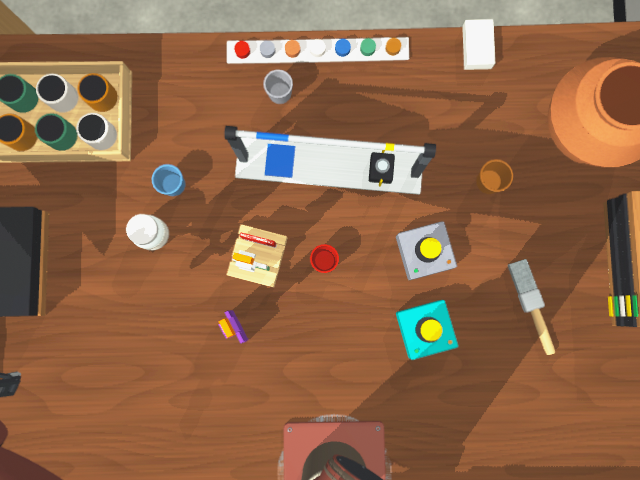

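The hanger candidates are the white/green tile with orange grip in the rack (top ≈ (243,258), side ≈ (277,215)) and the purple one standing loose (top ≈ (232,326), side ≈ (230,240)). The rack one fits the colours. There are two keys: the grey console (top ≈ (430,248)) is the one meant, and the turquoise one (430,330) is the look-alike. I'll enlarge to confirm.

```bash
cat > h.py <<'E'
import cv2, numpy as np
from plant import *
def ray(name,uv):
    c=get_calibration(name); K=c["intrinsics"];T=np.array(c["world_from_camera"])
    n=cv2.undistortPoints(np.array(uv,float).reshape(-1,1,2),np.array(K),np.array(c["dist_coeffs"])).reshape(-1,2)
    d=np.c_[n,np.ones(len(n))]@T[:3,:3].T
    return T[:3,3],d
def onplane(name,uv,z):
    o,d=ray(name,uv); return o+d*((z-o[2])/d[:,2])[:,None]
def two(uvs,uvt):
    o1,d1=ray("side",[uvs]);o2,d2=ray("top",[uvt]);d1=d1[0];d2=d2[0]
    s=np.linalg.lstsq(np.c_[d1,-d2],o2-o1,rcond=None)[0]
    a=o1+s[0]*d1;b=o2+s[1]*d2
    return (a+b)/2,np.linalg.norm(a-b)
def proj(name,P):
    c=get_calibration(name);T=np.linalg.inv(np.array(c["world_from_camera"]))
    r,_=cv2.Rodrigues(T[:3,:3])
    return cv2.projectPoints(np.array(P,float).reshape(-1,1,3),r,T[:3,3],np.array(c["intrinsics"]),np.array(c["dist_coeffs"]))[0].reshape(-1,2)
def crop(img,x0,y0,x1,y1,f,fn):
    cv2.imwrite(fn,cv2.resize(img[y0:y1,x0:x1],None,fx=f,fy=f,interpolation=cv2.INTER_CUBIC))
E
python3 - <<'E'
from h import *
t=cv2.imread("pics/top0.png");s=cv2.imread("pics/side0.png")
crop(t,200,210,300,290,8,"pics/c1.png")
crop(t,220,110,450,200,3,"pics/c2.png")
crop(s,210,180,320,280,6,"pics/c3.png")
crop(s,330,160,440,320,3.5,"pics/c4.png")
E
```

```text
(no output)
```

View pics/c1.png

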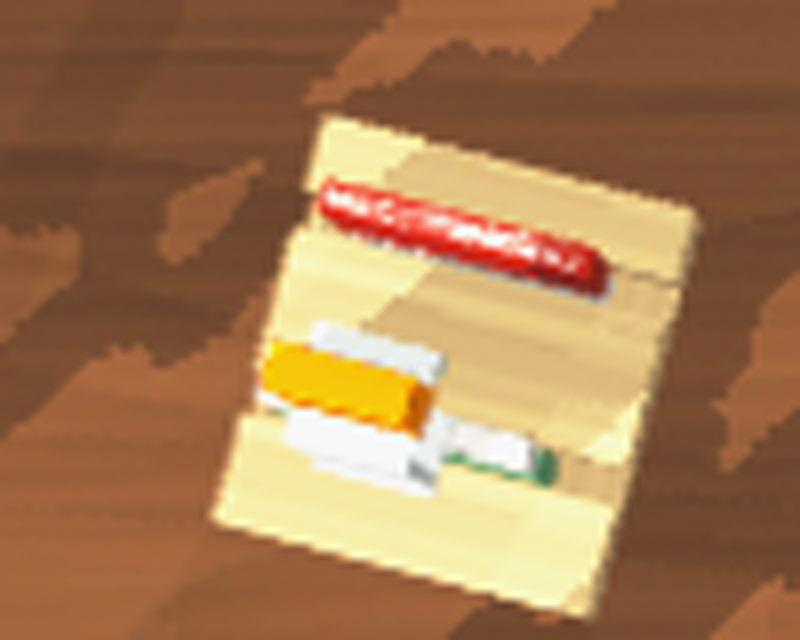

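View pics/c2.png

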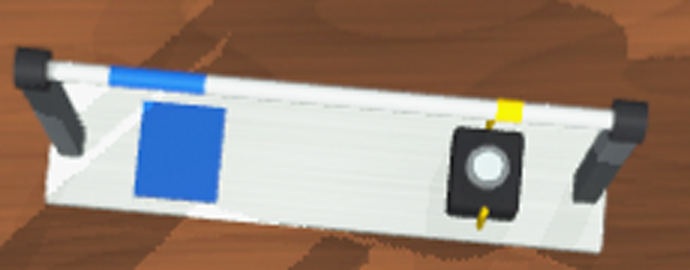

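View pics/c3.png

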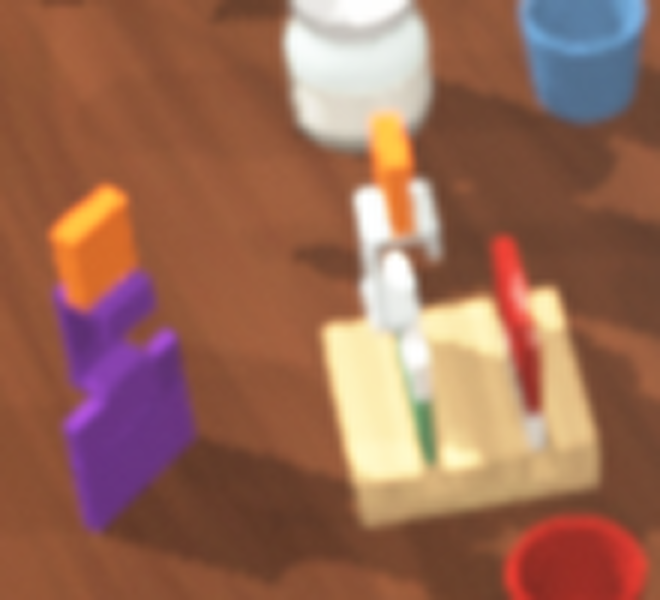

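View pics/c4.png

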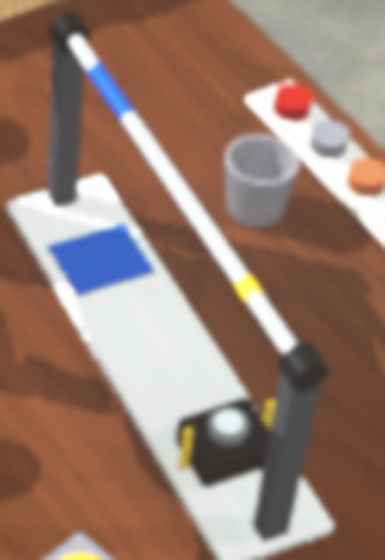

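Crops confirm: the hanger in the rack has a white tile, green edge/glaze and orange grip, and the other one is purple. Blue section is left, yellow mark right. Next I'll measure.

```bash
cat > meas.py <<'E'
from h import *
t=cv2.imread("pics/top0.png");s=cv2.imread("pics/side0.png")
def blob(img,lo,hi,box,k=1):
    x0,y0,x1,y1=box
    hsv=cv2.cvtColor(img,cv2.COLOR_BGR2HSV);m=cv2.inRange(hsv,lo,hi);z=np.zeros_like(m);z[y0:y1,x0:x1]=m[y0:y1,x0:x1]
    n,l,st,ce=cv2.connectedComponentsWithStats(z)
    i=1+np.argmax(st[1:,4]); c=(l==i).astype(np.uint8)
    cn=max(cv2.findContours(c,0,2)[0],key=cv2.contourArea)
    return ce[i],st[i],cv2.minAreaRect(cn)
if __name__=="__main__":
    np.set_printoptions(precision=4,suppress=True)
    B=((100,120,80),(125,255,255));Y=((22,120,120),(34,255,255))
    R={}
    for nm,img,bb,by,bk in [("top",t,(250,125,295,142),(380,140,398,153),(410,225,450,270)),("side",s,(350,170,380,200),(395,230,412,252),(335,312,370,345))]:
        for lab,col,box,z in [("blue",B,bb,.19),("yel",Y,by,.19),("key",Y,bk,.087)]:
            c,st,r=blob(img,*col,box); R[nm,lab]=c
            print(nm,lab,c,st,r,onplane(nm,[c],z))
    for lab in ["blue","yel","key"]: print(lab,two(R["side",lab],R["top",lab]))
    rc=onplane("top",np.array([[325,115],[700,210],[597,617],[213,520]])/8+[199.5+.06,209.5+.06],.03)
    print("rack",rc,rc.mean(0),[np.linalg.norm(rc[i]-rc[(i+1)%4]) for i in range(4)])
    O=((5,150,150),(25,255,255))
    for nm,img,b in [("top",t,(230,245,258,270)),("side",s,(268,195,285,222))]:
        c,st,r=blob(img,*O,b);print(nm,"orange",c,st,r,cv2.boxPoints(r).tolist())
E
python3 meas.py
python3 - <<'E'
from h import *
t=cv2.imread("pics/top0.png");s=cv2.imread("pics/side0.png")
crop(t,226,244,266,276,18,"pics/d1.png")
crop(s,260,192,300,224,18,"pics/d2.png")
E
```

```text
top blue [271.8667 136.1381] [256 132  33   9 210] ((271.8975524902344, 136.1270751953125), (31.868581771850586, 6.6091084480285645), 5.19442892074585) [[0.6544 0.1057 0.19  ]]
top yel [388.8732 146.8028] [382 143  13  10  71] ((388.0, 147.5), (9.0, 12.0), 90.0) [[ 0.6301 -0.1114  0.19  ]]
top key [430.1676 247.7765] [420 238  21  21 358] ((430.0, 248.0), (20.0, 20.0), 90.0) [[ 0.4511 -0.199   0.087 ]]
side blue [360.9701 185.4478] [356 179  11  14  67] ((360.8851623535156, 185.439208984375), (14.99594497680664, 4.417410373687744), 54.46232223510742) [[0.6539 0.1087 0.19  ]]
side yel [400.2414 241.3793] [397 238   8   8  29] ((400.1470642089844, 241.41177368164062), (4.973459243774414, 6.345447540283203), 59.03623962402344) [[ 0.6305 -0.108   0.19  ]]
side key [352.9504 326.7562] [344 319  18  17 242] ((352.5, 327.0), (16.0, 17.0), 90.0) [[ 0.4479 -0.2039  0.087 ]]
blue (array([0.6527, 0.1057, 0.1931]), np.float64(0.0016088968169114062))
yel (array([ 0.6286, -0.1108,  0.1938]), np.float64(0.0008919787614792503))
key (array([ 0.4513, -0.2   ,  0.0798]), np.float64(0.0012541632659164772))
rack [[0.5139 0.1873 0.03  ]
 [0.4871 0.0891 0.03  ]
 [0.3812 0.1168 0.03  ]
 [0.408  0.2164 0.03  ]] [0.4475 0.1524 0.03  ] [np.float64(0.1018042338870481), np.float64(0.10950231410101495), np.float64(0.10320400490070247), np.float64(0.10982655250813693)]
top orange [242.9586 258.0345] [232 252  23  13 145] ((242.8302001953125, 258.0943298339844), (21.977689743041992, 7.1427483558654785), 15.945395469665527) [[231.2830352783203, 258.5094299316406], [233.2452850341797, 251.64149475097656], [254.3773651123047, 257.6792297363281], [252.4151153564453, 264.54718017578125]]
side orange [274.604  207.6733] [268 200  11  19 101] ((273.0, 209.0), (18.0, 10.0), 90.0) [[268.0, 200.0], [278.0, 200.0], [278.0, 218.0], [268.0, 218.0]]
```

View pics/d1.png

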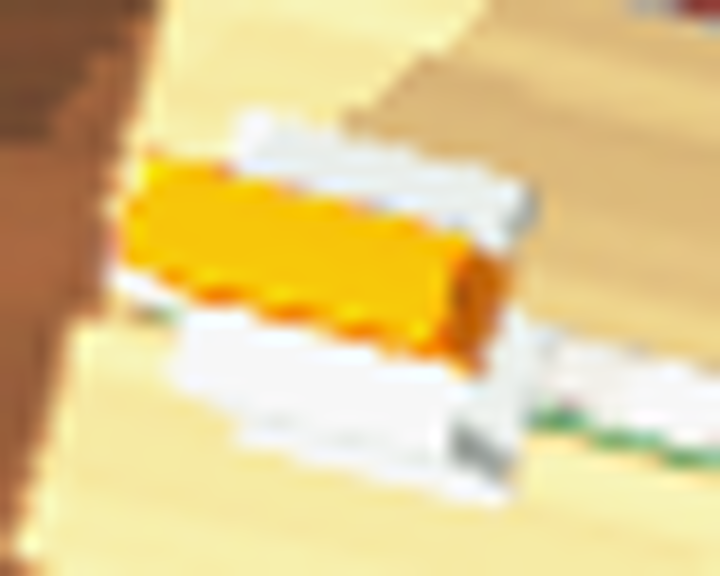

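View pics/d2.png

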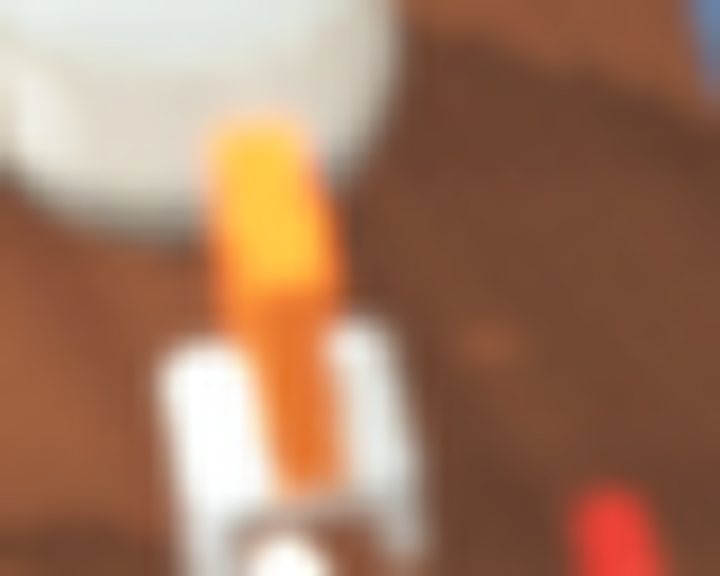

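```bash
python3 - <<'E'
from h import *
np.set_printoptions(precision=4,suppress=True)
# top faces of the block, pixel = crop/18 + offset - 0.5
tc=np.array([[150,155],[460,235],[435,350],[125,260]])/18+[226-.47,244-.47]
sc=np.array([[215,130],[300,125],[332,290],[235,295]])/18+[260-.47,192-.47]
a=onplane("top",tc,.184);b=onplane("side",sc,.184)
print(a,a.mean(0));print(b,b.mean(0));print(two(sc.mean(0),tc.mean(0)))
# post caps and base edge in top crop (3x)
cap=np.array([[33,68],[629,121]])/3+[220-.33,110-.33]
p=onplane("top",cap,.2);print("posts",p,p.mean(0),np.linalg.norm(p[0]-p[1]), np.arctan2(-(p[0]-p[1])[0],(p[0]-p[1])[1]))
rl=onplane("top",np.array([[50,70],[612,118]])/3+[220-.33,110-.33],.19)
print("rail yaw",np.arctan2(-(rl[0]-rl[1])[0],(rl[0]-rl[1])[1]),rl)
bl,ye=np.array([.6542,.1068]),np.array([.6303,-.110])
print("b-y",np.linalg.norm(bl-ye),np.arctan2(-(bl-ye)[0],(bl-ye)[1]))
bp=onplane("top",np.array([[142,101],[225,107],[218,202],[135,195]])/3+[220-.33,110-.33],.011);print("blue plate",bp.mean(0))
print([ (y,inverse_kinematics([.428,.158,.15],[0,np.pi/2,y])) for y in (-.26-np.pi/2,-.26+np.pi/2)])
print([ (y,inverse_kinematics([.65,.106,.21],[0,np.pi/2,y])) for y in (-.11-np.pi/2,-.11+np.pi/2)])
E
```

```text
[[0.439  0.1774 0.184 ]
 [0.4303 0.1459 0.184 ]
 [0.4186 0.1484 0.184 ]
 [0.4283 0.1799 0.184 ]] [0.4291 0.1629 0.184 ]
[[0.428  0.181  0.184 ]
 [0.4392 0.1761 0.184 ]
 [0.4285 0.1426 0.184 ]
 [0.4161 0.1482 0.184 ]] [0.4279 0.162  0.184 ]
(array([0.4289, 0.1632, 0.1825]), np.float64(0.0007678179639386142))
posts [[ 0.6599  0.1808  0.2   ]
 [ 0.6198 -0.1842  0.2   ]] [ 0.6399 -0.0017  0.2   ] 0.3671961235161313 -0.10946000245068765
rail yaw -0.1058945341654375 [[ 0.6615  0.1718  0.19  ]
 [ 0.6246 -0.1756  0.19  ]]
b-y 0.21811338794306048 -0.10979650547332598
blue plate [0.6544 0.1046 0.011 ]
[(-1.8307963267948966, array([ 0.1805, -0.1159,  2.0347, -0.    ,  1.2228,  0.4405])), (1.3107963267948965, None)]
[(-1.6807963267948967, array([ 0.042 ,  0.3138,  1.4542, -0.    ,  1.3736,  0.152 ])), (1.4607963267948965, None)]
```

Two views agree on the grip point (0.4286, 0.1625) with top height 0.1825 (expected 0.184) and block yaw ≈ -0.265, which matches the rack. Grasping now.

```bash
python3 - <<'E'
from h import *
ori=[0,np.pi/2,-.265-np.pi/2]
movep([.4286,.1625,.25],ori)
gripper_to(.05)
move_l([.4286,.1625,.148],feed=.08,max_force=12)
gripper_to(0.0,f_grip=40)
s=observe();print(s["eef_pos"],s["tcp_rot"],s["opening"],s["ft_force"],s["time_s"])
p,d=get_image("side");crop(p[:,:,::-1].copy(),200,130,340,280,4,"pics/g1.png")
E
```

```text
[0.42877384 0.16254458 0.14836802] [2.10292442 1.57036672 0.26711168] 0.011372947709705537 [-0.83806275  0.12550205  2.98917203] 4.05
```

View pics/g1.png

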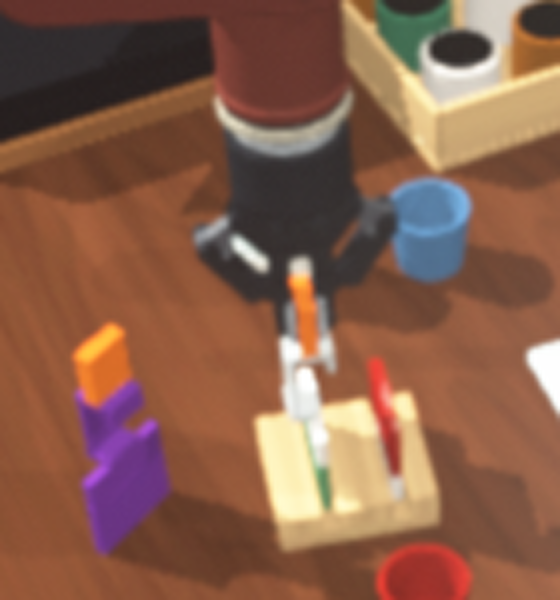

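```bash
python3 - <<'E'
from h import *
np.set_printoptions(precision=4,suppress=True)
move_l([.4286,.1625,.276],feed=.1)
y=-.109;ori=[0,np.pi/2,y-np.pi/2]
b=np.array([.6540,.1065]);xd=np.array([np.cos(y),np.sin(y)])
pre=b-.06*xd
movep([*pre,.276],ori)
move_l([*pre,.232],feed=.1)
hold(.2)
s=observe();print(s["eef_pos"],s["opening"],s["ft_force"],s["time_s"])
for n in("side","top"):
    p,d=get_image(n);p=p[:,:,::-1].copy()
    cv2.imwrite(f"pics/{n}1.png",p)
    if n=="side":crop(p,300,130,440,270,5,"pics/h1.png")
    else: crop(p,210,90,350,230,4,"pics/h2.png")
E
```

```text
[0.5949 0.1131 0.2331] 0.01177802507005478 [-0.0427 -0.1696 -2.8394] 7.05
```

View pics/h1.png

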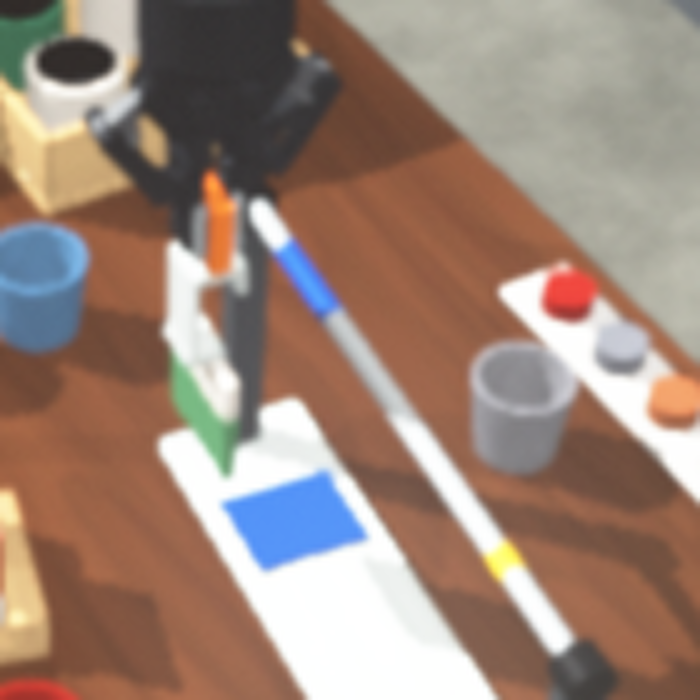

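View pics/h2.png

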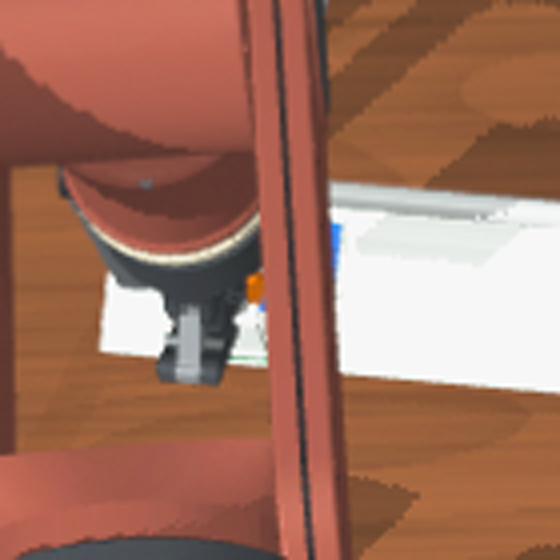

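```bash
python3 - <<'E'
from h import *
y=-.109;R=np.array([[np.cos(y),-np.sin(y),0],[np.sin(y),np.cos(y),0],[0,0,1]])
g=np.array([.5949,.1131,.2331-.136])
P=[g+R@v for v in np.array([[4,-35,0],[-4,-35,0],[-4,35,0],[13,-15,112],[-6,-17,172.],[6,-17,172],[0,17,172]])/1000]
print((proj("side",P)-[300,130])*5)
E
```

```text
[[232.59044911 476.45015993]
 [218.97495389 480.4886252 ]
 [167.78628504 397.4547818 ]
 [239.35442331 291.6796068 ]
 [209.73028723 211.72726171]
 [231.97422814 205.79690123]
 [193.37556992 168.76439821]]
```

Projected hanger points match the picture to about 1 px, so the held pose is as assumed. Hooking on.

```bash
python3 - <<'E'
from h import *
np.set_printoptions(precision=4,suppress=True)
b=np.array([.6540,.1065])
print(move_l([*b,.232],feed=.06,max_force=6)); 
s=observe();print(s["eef_pos"],s["ft_force"])
print(move_l([*b,.204],feed=.02,max_force=3))
hold(.2)
s=observe();print(s["eef_pos"],s["opening"],s["ft_force"],s["torque"],s["time_s"])
p,d=get_image("side");p=p[:,:,::-1].copy();crop(p,300,130,440,270,5,"pics/i1.png")
E
```

```text
False
[0.6537 0.1066 0.232 ] [ 0.9091 -0.3286 -1.6332]
True
[0.6539 0.1065 0.2083] 0.01151570090261954 [ 0.1498 -0.2786  5.6559] [-0.0244  0.087  -0.0197] 9.575
```

View pics/i1.png

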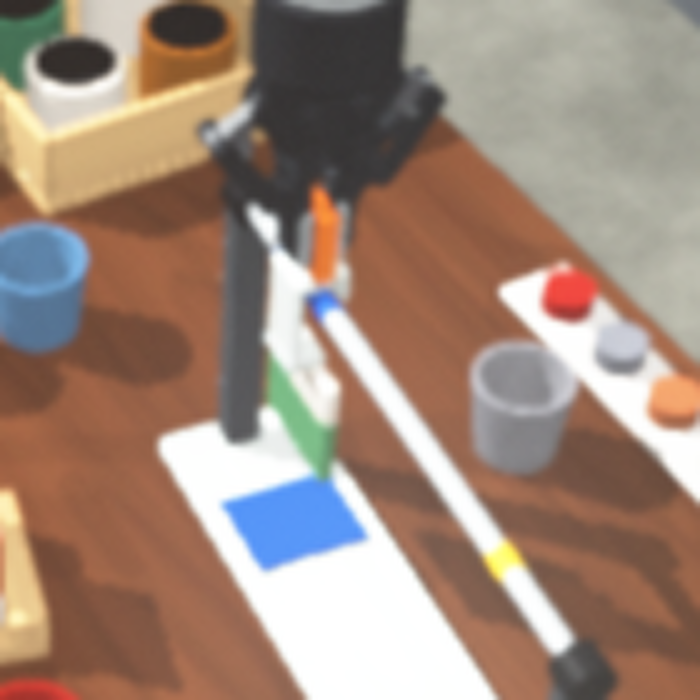

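```bash
python3 - <<'E'
from h import *
np.set_printoptions(precision=4,suppress=True)
print(move_l([.6302,-.1098,.2083],feed=.06,max_force=12))
hold(.2)
s=observe();print(s["eef_pos"],s["opening"],s["ft_force"],s["torque"],s["time_s"])
for n in("side","top"):
    p,d=get_image(n);p=p[:,:,::-1].copy()
    cv2.imwrite(f"pics/{n}2.png",p)
    if n=="side":crop(p,350,190,450,290,7,"pics/j1.png")
    else: crop(p,320,100,460,200,5,"pics/j2.png")
E
```

```text
False
[ 0.6302 -0.1097  0.2083] 0.01153021107318423 [0.6159 3.768  5.2248] [ 0.7422 -0.0297  0.0029] 13.6
```

View pics/j1.png

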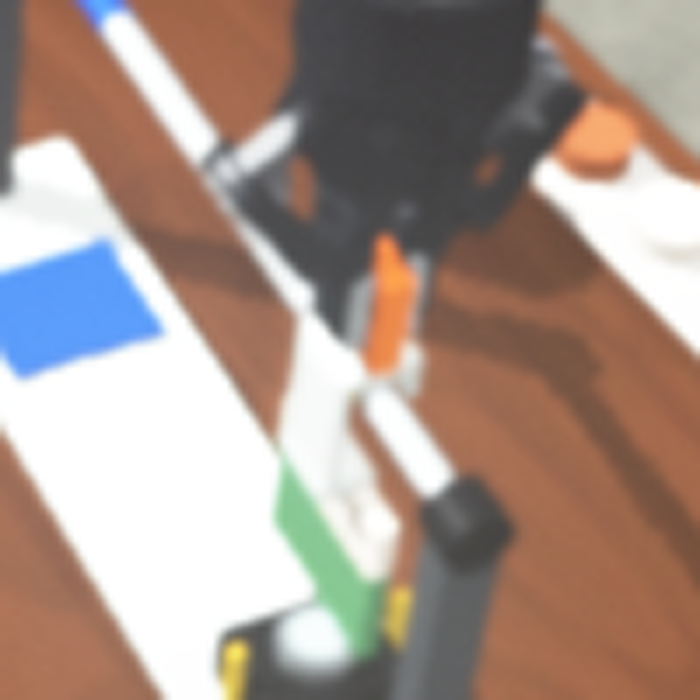

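View pics/j2.png

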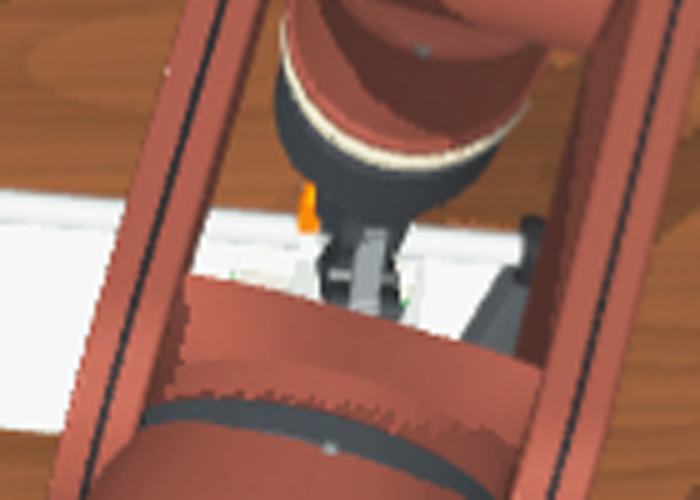

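```bash
python3 - <<'E'
from h import *
np.set_printoptions(precision=1,suppress=True)
y=-.109;R=np.array([[np.cos(y),-np.sin(y),0],[np.sin(y),np.cos(y),0],[0,0,1]])
g=np.array([.6302,-.1097,.2083-.136])
P=[g+R@v for v in np.array([[0,-35,0],[-4,35,0],[-4,35,70],[4,-35,70],[13,-15,112],[-15,-15,130],[-6,-17,172.],[6,-17,172],[0,17,172],[0,-17,130]])/1000]
print((proj("side",P)-[350,190])*7)
print((proj("top",P)-[320,100])*5)
E
```

```text
[[364.6 655.2]
 [264.9 520.4]
 [282.6 391.5]
 [397.4 524.2]
 [407.  394. ]
 [339.1 381. ]
 [380.1 289.4]
 [412.7 279.3]
 [347.  216.1]
 [381.9 372.5]]
[[395.7 319. ]
 [224.2 313.6]
 [235.9 269.3]
 [418.4 265. ]
 [381.1 207.5]
 [380.7 268.1]
 [402.2 212.8]
 [404.9 179.8]
 [307.4 188. ]
 [389.4 228.7]]
```

```bash
python3 - <<'E'
from h import *
np.set_printoptions(precision=4,suppress=True)
gripper_to(.05)
hold(.3)
move_l([.6302,-.1097,.30],feed=.08,max_force=6)
movep([.45,-.05,.30],[0,np.pi/2,-.109-np.pi/2])
hold(.5)
s=observe();print(s["eef_pos"],s["opening"],s["ft_force"],s["time_s"])
for n in("side","top"):
    p,d=get_image(n);p=p[:,:,::-1].copy()
    cv2.imwrite(f"pics/{n}3.png",p)
    if n=="side":crop(p,350,190,450,290,7,"pics/k1.png")
    else: crop(p,340,110,440,200,7,"pics/k2.png")
E
```

```text
[ 0.4502 -0.0501  0.2998] 0.04969700004136766 [-0.6743  0.5592  0.976 ] 17.0333
```

View pics/k1.png

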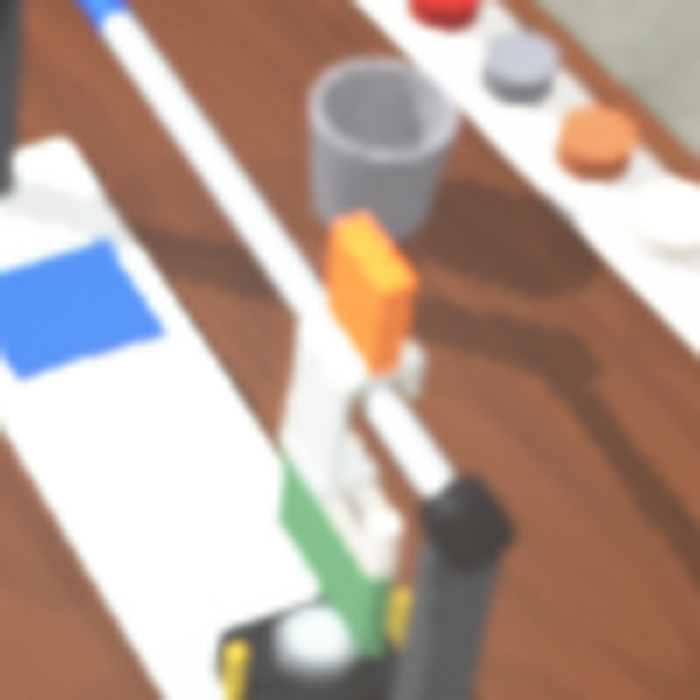

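View pics/k2.png

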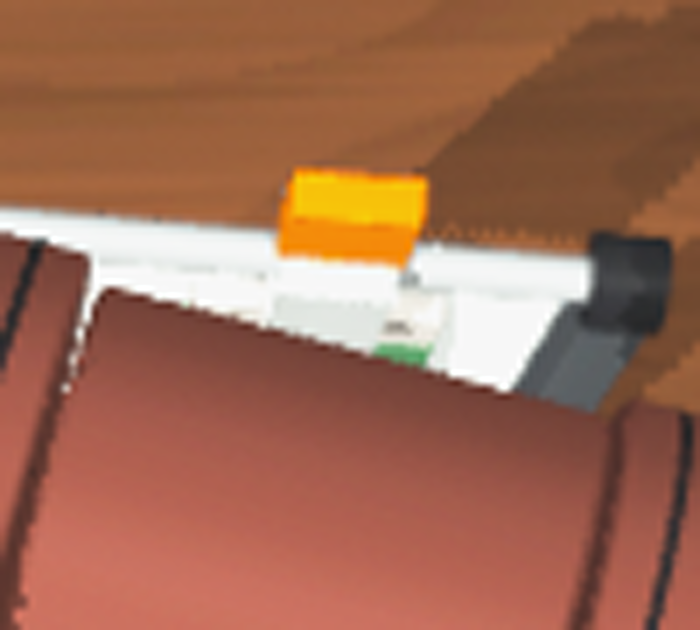

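```bash
python3 - <<'E'
from h import *
np.set_printoptions(precision=4,suppress=True)
y=-.109;xd=np.array([np.cos(y),np.sin(y)]);yd=np.array([-np.sin(y),np.cos(y)])
tc=np.array([[295,170],[428,178],[420,231],[284,219]])/7+[340-.43,110-.43]
sc=np.array([[328,218],[368,210],[415,275],[380,290]])/7+[350-.43,190-.43]
for n,c,yel in [("top",tc,[.6301,-.1114]),("side",sc,[.6305,-.108])]:
    q=onplane(n,c,.244);m=q.mean(0);print(q,m,"along rail",(m[:2]-yel)@yd,"across",(m[:2]-yel)@xd)
print(two(sc.mean(0),tc.mean(0)))
# front bottom edge of block / hook right edge in side: tile bottom corner
E
```

```text
[[ 0.6389 -0.0934  0.244 ]
 [ 0.6361 -0.1269  0.244 ]
 [ 0.6225 -0.1245  0.244 ]
 [ 0.6263 -0.0903  0.244 ]] [ 0.631  -0.1088  0.244 ] along rail 0.0027029895463010815 across 0.0005618855148310593
[[ 0.6261 -0.0886  0.244 ]
 [ 0.6399 -0.0919  0.244 ]
 [ 0.6362 -0.1242  0.244 ]
 [ 0.6223 -0.1243  0.244 ]] [ 0.6311 -0.1073  0.244 ] along rail 0.0008112715503855342 across 0.0005583520193935181
(array([ 0.6304, -0.1085,  0.2454]), np.float64(0.0003677959837789031))
```

```bash
python3 - <<'E'
from h import *
np.set_printoptions(precision=4,suppress=True)
movep([.35,.25,.32],[0,np.pi/2,-.109-np.pi/2])
hold(.2)
print(observe()["time_s"])
for n in("side","top"):
    p,d=get_image(n);p=p[:,:,::-1].copy()
    cv2.imwrite(f"pics/{n}4.png",p)
    if n=="top": crop(p,350,110,440,200,8,"pics/l2.png")
from meas import blob
O=((5,150,150),(25,255,255))
p=cv2.imread("pics/top4.png")
c,st,r=blob(p,*O,(370,120,410,160));print(c,st)
E
```

```text
18.5417
[389.8831 140.1895] [380 134  21  14 248]
```

View pics/l2.png

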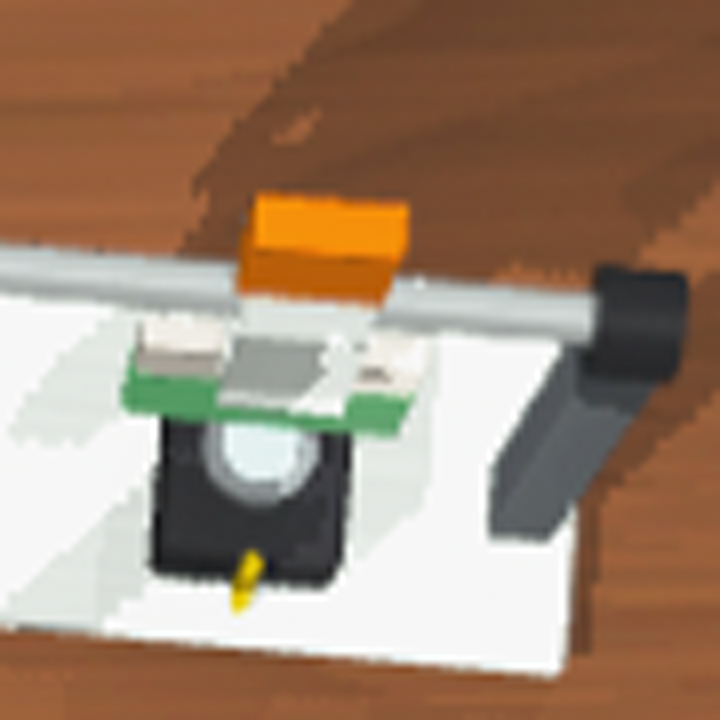

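```bash
python3 - <<'E'
from h import *
np.set_printoptions(precision=4,suppress=True)
y=-.109;xd=np.array([np.cos(y),np.sin(y)]);yd=np.array([-np.sin(y),np.cos(y)])
yel=np.array([.6301,-.1114])
f=lambda a:np.array(a)/8+[350-.44,110-.44]
for a,z in [([[257,195],[409,205],[404,262],[248,250]],.244),([[124,410],[396,437]],.072)]:
    q=onplane("top",f(a),z);m=q.mean(0)[:2];print(q,"along",(m-yel)@yd,"across",(m-yel)@xd, "len",np.linalg.norm(q[0]-q[1]))
    if z<.1: d=(q[0]-q[1]);print(np.arctan2(-d[0],d[1]))
s=onplane("top",[[388.87,146.8]],.19);print(s)
E
```

```text
[[ 0.6388 -0.0934  0.244 ]
 [ 0.6358 -0.1268  0.244 ]
 [ 0.6229 -0.1253  0.244 ]
 [ 0.6264 -0.0911  0.244 ]] along 0.0023303575301021943 across 0.0006128907082997822 len 0.03356461763363497
[[ 0.6341 -0.075   0.072 ]
 [ 0.6257 -0.1444  0.072 ]] along 0.0016734739117499784 across -0.00040159687609034935 len 0.06982591174279643
-0.12057062438464432
[[ 0.6301 -0.1114  0.19  ]]
```

The yellow blob's 13 px width suggests it merged with the reader's fin, so I'll re-measure the band alone.

```bash
python3 - <<'E'
from h import *
from meas import blob
np.set_printoptions(precision=4,suppress=True)
Y=((22,120,120),(34,255,255))
y=-.109;xd=np.array([np.cos(y),np.sin(y)]);yd=np.array([-np.sin(y),np.cos(y)])
t=cv2.imread("pics/top0.png");s=cv2.imread("pics/side0.png")
for n,img,b in [("top",t,(384,143,398,150)),("side",s,(395,236,412,248))]:
    c,st,r=blob(img,*Y,b);p=onplane(n,[c],.19)[0];print(n,c,st,p,"arm-yel along",(np.array([.6302,-.1097])-p[:2])@yd)
hsv=cv2.cvtColor(t,cv2.COLOR_BGR2HSV)[141:154,380:398];print(((hsv[...,0]>=22)&(hsv[...,0]<=34)&(hsv[...,1]>120)).astype(int))
E
```

```text
top [389.4237 146.0508] [385 143  10   7  59] [ 0.6315 -0.1125  0.19  ] arm-yel along 0.002633441609849135
side [400.2414 241.3793] [397 238   8   8  29] [ 0.6305 -0.108   0.19  ] arm-yel along -0.0017149986866294067
[[0 0 0 0 0 0 0 0 0 0 0 0 0 0 0 0 0 0]
 [0 0 0 0 0 0 0 0 0 0 0 0 0 0 0 0 0 0]
 [0 0 0 0 0 0 1 1 1 1 1 1 1 1 0 0 0 0]
 [0 0 0 0 0 0 1 1 1 1 1 1 1 1 1 0 0 0]
 [0 0 0 0 0 0 1 1 1 1 1 1 1 1 0 0 0 0]
 [0 0 0 0 0 0 1 1 1 1 1 1 1 1 0 0 0 0]
 [0 0 0 0 0 0 1 1 1 1 1 1 1 1 0 0 0 0]
 [0 0 0 0 0 1 1 1 1 1 1 1 1 1 0 0 0 0]
 [0 0 0 0 0 1 1 1 1 1 1 1 1 1 0 0 0 0]
 [0 0 1 1 1 0 0 0 0 1 1 1 1 1 0 0 0 0]
 [0 0 1 1 0 0 0 0 0 0 0 0 0 0 0 0 0 0]
 [0 0 1 1 0 0 0 0 0 0 0 0 0 0 0 0 0 0]
 [0 0 0 0 0 0 0 0 0 0 0 0 0 0 0 0 0 0]]
```

Same-camera comparison puts the hanger about 1–3 mm short of the mark on the +y side. I'll regrip and slide it about 2.3 mm further, still hooked.

```bash
python3 - <<'E'
from h import *
np.set_printoptions(precision=4,suppress=True)
ori=[0,np.pi/2,-.109-np.pi/2]
movep([.6302,-.1090,.30],ori)
move_l([.6302,-.1090,.2085],feed=.08,max_force=6)
gripper_to(0.0,f_grip=40)
s=observe();print(s["eef_pos"],s["opening"],s["ft_force"])
print(move_l([.6300,-.1113,.2085],feed=.02,max_force=8))
hold(.2)
s=observe();print(s["eef_pos"],s["opening"],s["ft_force"])
gripper_to(.05)
hold(.3)
move_l([.6300,-.1113,.30],feed=.08,max_force=6)
movep([.35,.2,.32],ori)
hold(.3)
print(observe()["time_s"])
for n in("side","top"):
    p,d=get_image(n);p=p[:,:,::-1].copy()
    cv2.imwrite(f"pics/{n}5.png",p)
    if n=="top": crop(p,350,110,440,200,8,"pics/m2.png")
    else: crop(p,350,190,450,290,7,"pics/m1.png")
E
```

```text
[ 0.6305 -0.1091  0.209 ] 0.01145472872160141 [0.1915 0.2478 1.4447]
False
[ 0.6303 -0.1111  0.209 ] 0.011684085434228858 [-0.0609  3.4267  4.8002]
26.3833
```

View pics/m2.png

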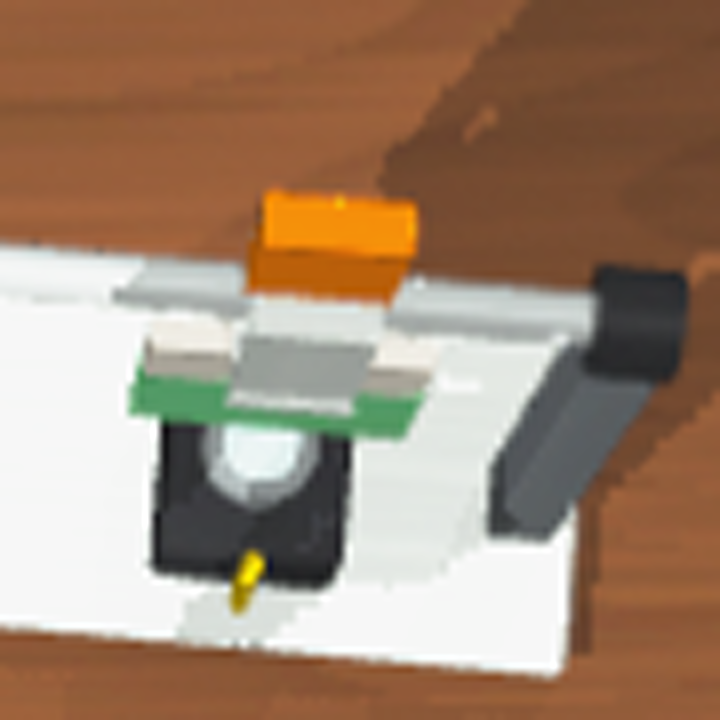

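View pics/m1.png

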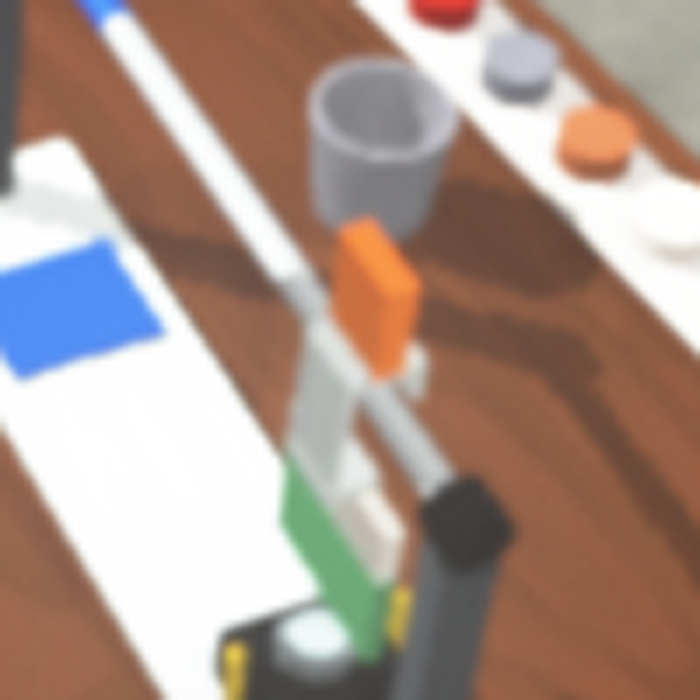

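Slid about 1.8 mm; the residual is about +1 mm in the top view and -0.5 mm in the side view. It hangs level over the reader. Now the grey console's key.

```bash
python3 - <<'E'
from h import *
np.set_printoptions(precision=4,suppress=True)
k=[.4503,-.2005]
movep([*k,.25],[0,np.pi/2,-.109-np.pi/2])
gripper_to(0.0,f_grip=40)
move_l([*k,.10],feed=.1,max_force=8)
hold(.2)
print(observe()["ft_force"],observe()["eef_pos"])
print(move_l([*k,.080],feed=.01,max_force=1.5))
s=observe();print(s["eef_pos"],s["ft_force"])
hold(.2)
s=observe();print(s["eef_pos"],s["ft_force"],s["time_s"])
E
```

```text
[-0.5556 -0.399  -0.1912] [ 0.4506 -0.2007  0.1004]
True
[ 0.4503 -0.2005  0.0861] [ 1.4552 -0.1595  2.2197]
[ 0.4502 -0.2004  0.0861] [ 1.6579 -1.46    2.4752] 31.9083
```

```bash
python3 - <<'E'
from h import *
np.set_printoptions(precision=4,suppress=True)
k=[.4503,-.2005]
print(move_l([*k,.0768],feed=.01))
hold(.4)
for _ in range(3):
    hold(.1);s=observe();print(s["eef_pos"],s["ft_force"],s["time_s"])
for n in("side","top"):
    p,d=get_image(n);p=p[:,:,::-1].copy()
    cv2.imwrite(f"pics/{n}6.png",p)
    if n=="side": crop(p,315,285,395,365,8,"pics/n1.png")
E
```

```text
False
[ 0.4501 -0.2004  0.0769] [-1.4302  0.3651  7.1704] 33.45
[ 0.4501 -0.2004  0.0769] [-0.673   0.5177  6.1259] 33.55
[ 0.4501 -0.2004  0.0769] [0.4702 0.5526 7.6536] 33.65
```

View pics/n1.png

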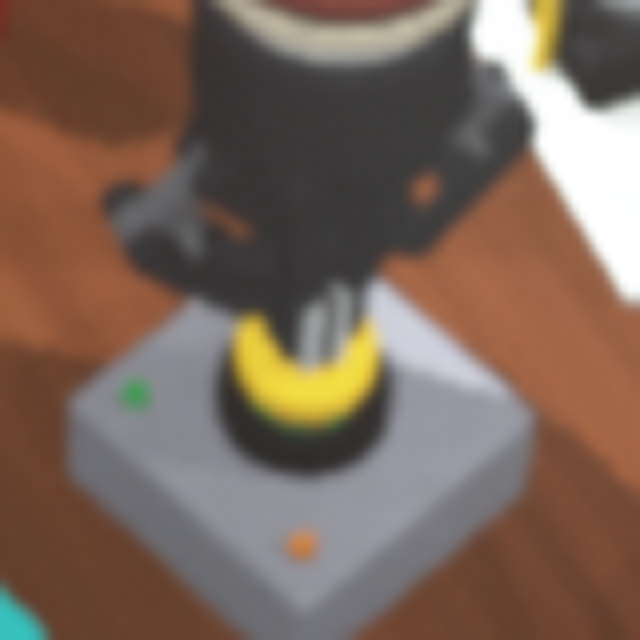

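View pics/side6.png

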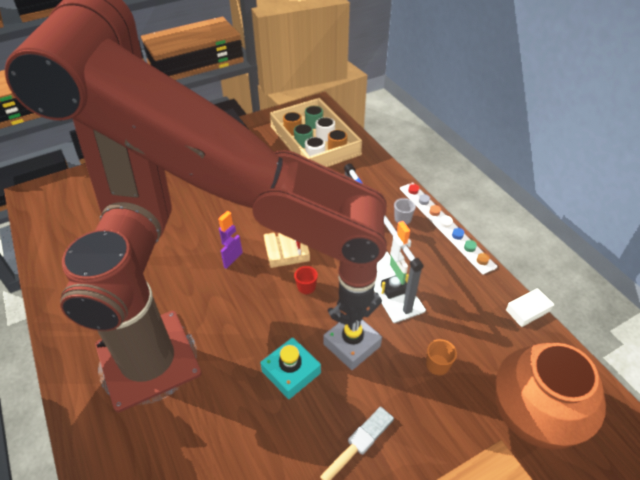

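The side picture shows the key pressed with a green sliver at the collar's rim (crop ≈ (305,428)). The force is about 7 N at about 10 mm travel, and the tile still hangs at (402,250). Handing in.

```bash
python3 - <<'E'
from plant import *
job_done()
s=observe();print(s["eef_pos"],s["ft_force"],s["time_s"])
E
```

```text
the job is handed in; nothing more can be done
the job is handed in; nothing more can be done
```

The job is handed in, at about 34 s of the 64 s allowed. The glaze tile hangs freely at the yellow mark and the arm is still holding the grey console's read key half pressed.

- **Tile:** I took it from the rack, hooked it over the blue section (contact at the expected height) and slid it to the mark while hooked. A check after letting go showed it 1–3 mm short of the mark, so I regripped it and slid it about 2 mm further, still hooked. In the last pictures it hangs level.
- **Centring:** the two cameras disagree slightly here. By the top view it is about 1 mm off the mark on the +y side, by the side view about 0.5 mm on the other side. My first yellow-mark measurement had merged with a reader fin; I caught this and measured again before the second slide.
- **Key:** the fingertips stopped at z = 0.0769, which is about 10 mm of travel from the key's stated rest height of 0.087. The force read about 7 N, as the half-way point should, and the picture shows green at the collar's rim.
- **Bystanders:** I did not touch the cups, jar or spare tile. In the last side view the purple hanger and turquoise key look unmoved. I did not measure the bystanders' positions again.

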